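# Shut off the clamp air, unlatch the medallion carrier and hold it up

### The arm

A 6-joint arm with a two-finger parallel gripper is mounted at the origin on the work surface. World frame = base frame: x ahead of the robot, y to its left, z up, the work surface at z = 0. Lengths are in mm, angles in rad, forces in N, time in s.
With the tool pointing down it reaches from about 300 to 825 mm from the base axis. Payload 5.4 kg.
Tool frame: the origin (TCP) lies between the finger pads; the fingertips stand 25 mm ahead of it and the grasp point (between the pads) lies 6 mm ahead of it; z points along the fingers, y is the line along which they close (so a half turn about z gives the same grasp; the last joint's range is limited). The gripper opens to 92 mm and grips with 3 to 60 N. Pads are 20 mm wide; open, the fingers measure 128 mm over their backs; the gripper's body (75 mm by 189 mm) begins 69 mm behind the grasp point.
Start: joints at [1.007, 0.158, 1.597, -0, 1.386, -0.21], TCP at [199.226, 539.365, 239.601] pointing down, gripper open.
Joint ranges: [-2.91, 2.91], [-0.94, 2.29], [0.18, 2.7], [-1.29, 4.43], [0.17, 2.64], [-3, 3]. Speed limits (rad/s): [2.57, 2.57, 3.14, 3.14, 3.14, 3.14].

### API

Orientations are given as a rotation vector (axis times angle).
In Python, from rig import * gives the robot as it stands. The module is installed in compiled form; this text tells all that it offers.
- The arm moves only by the tool drive_tool, never from a script. Its argument "rows" is text: rows parted by semicolons, each of 6 numbers parted by spaces: the shift along the tool's x, y, z normalised to -1 to 1, where 1 is 15 cm, then the turn, a rotation vector about the tool's x, y, z normalised to -1 to 1, where 1 is 360 degrees. A call has 1 to 12 rows; each row shifts and turns the commanded pose from where the row before left it, along the tool's axes as they then stand; what a row does not reach is not made up. A row lasts 1/12 s, in which the tool goes at most 41.7 mm and 7.16 degrees, less where a joint would pass 70% of its speed; a pose out of reach is approached as far as the arm can. A call with a number of a shift or a turn outside -1 to 1 is refused whole. A call with a gripper value outside its range is refused whole. "fingers" is the gripper command: -1 is fully open, 1 is shut, values between are in proportion, set as the call begins (left out, the last holds). The fingers move at their own pace and stop on an object; "newtons" is the grip in N (left out, the last holds). Time passes only in rows, so rows that do not move let the fingers close. It gives the time, the measured TCP pose, the force, the opening and the grip force at its end, in the units of the state.
- get_state(): the state, without advancing time (a new reading comes with each control period).
- snapshot(name): name is "scene" or "side" or "wrist"; returns a dict with "img" (420x560x3 uint8, red, green, blue), "range_z" (420x560 float32, mm along the optical axis (not along the pixel's ray), 0 where there is no reading), "intrinsics" (3x3 intrinsics, pixels), "R" (3x3) and "t" (3): a world point X has camera coordinates R X + t. Camera axes: x right, y down, z forward; pixel columns grow to the right and rows downward; lengths in mm; the calibration is good to about 2 mm. The wrist camera is an equidistant fisheye: a pixel r from the principal point sees the ray r / f radians off the axis. A picture is of the moment at which its call begins.
- close_job(): hands the job in; it is judged then, once.
The state is a dict: "time_s": time; "joint_positions": joint angles; "dq": joint speeds; "tau": joint torques, N m; "eef_pos": TCP position; "eef_rot": TCP orientation; "contact_force": force on the tool from outside, world axes, zero at the start; "ft_torque": the same for the moment, N m; "opening": finger opening in mm; "gripper_force": force on a finger pad.
Only numpy, scipy, OpenCV 4.12 (cv2) and the standard library are available. Lean on these libraries where they do the work, as an engineer would, in place of code of your own. Each camera call takes 0.05 s, during which the arm holds its last target. There are 200 camera calls.

### The job

Shut off the clamp air first: turn the air regulator's black T-knob so that its pointer lines up with the raised mark on the regulator body, then slide the steel fork lock fully home over the knob. Then, while the medallion carrier still sits on its ball, pull its latch tab across against the spring (pinching the tab towards the fixed stem beside it does this), lift the carrier straight up off the ball mount and finish still holding it, level and still, at least 10 cm above where it sat and over the mount. Leave everything else on the bench where it is.

Things in the scene. Friction and masses are not known exactly. Their poses are not given: they have to be found in the camera images.
- regulator: aluminium air regulator block fixed to the bench, 240 x 85 x 30 mm high, x = -125 to +115 mm of its origin (on the bench). It carries the black T-knob (vertical axis at x = -60 mm), a flat gauge at x = -102 mm (top 38 mm above the bench), the fork lock, which slides along x, and the mark: a raised rib 12 mm long, along x at the knob's edge (x = -29 mm, y = 0)
- knob (a joint): turn of the T-knob (rad), 0 to 2.4, grows clockwise seen from above; the pointer meets the mark at 0.50, away from both stops. Starts at 1.3 to 1.8, so turn it anticlockwise. Friction 0.06 N m, stays where it is left
- knob_grip (a point): grip point of the T-knob on its axis, 70 mm above the bench. The upright bar to pinch is 42 mm long (this frame's x), 14 mm thick (y), from 38 to 85 mm above the bench, over a disc of 22 mm radius. The pointer, a light rib on the bar's top, points to this frame's +x; at the mark that is the regulator's +x
- lock (a joint): travel of the fork lock (m): 0 open (start), 0.075 fully home, moving to the regulator's -x, towards the knob. Friction 2 N, stays where it is left. Open, its prongs end 55 mm from the knob's axis; home, the two prongs (20 mm apart inside) straddle the foot of the knob's bar, which then lies along them
- lock_post (a point): on the axis of the lock's upright steel post, 68 mm above the bench. The post is 14 mm (regulator's x) by 24 mm (y), from 47 to 85 mm above the bench, at the regulator's x = +75 mm when open, 0 when home, y = 0. The fork plate under it is 54 mm wide, its top 47 mm above the bench
- ball_mount: dark steel ball mount fixed to the bench: base 110 x 90 x 12 mm, post, round collar 68 mm across with its top 70 mm above the bench (the carrier sits on it), then a 14 mm neck and a ball head 30 mm across, its flat underside 88 mm and its top 112 mm above the bench. Origin on the bench below the ball, z up
- carrier: loose medallion carrier, about 0.7 kg, balanced about the ball: aluminium coupler housing 44 x 44 x 52 mm over the ball (2 mm play), tongue stub reaching to x = -102 mm, bronze medallion 68 mm across at x = +76 mm. Origin on the ball's axis at the housing's underside, 70 mm above the bench when seated; 42 mm up it clears the ball. Stem (+y) and latch tab (-y) stand on the housing
- stem (a point): fixed aluminium stem on the carrier: upright bar 18 mm (carrier's x) by 8 mm (y), at carrier y = +8 to +16 mm, from 52 to 100 mm above the carrier's origin. This point is on its axis, 82 mm above the carrier's origin
- latch (a joint): travel of the spring latch on the carrier (m): 0 latched, 0.012 fully pulled, moving to the carrier's +y, towards the stem. At 0 its tooth lies under the ball's head and the carrier cannot be lifted; it is clear above 0.009. The spring pushes back with 6 N at 0, 11 N when pulled, and shuts the latch when let go
- latch_tab (a point): steel latch tab, 22 mm (carrier's x) by 8 mm (y), as tall as the stem; this point is on its axis, 82 mm above the carrier's origin, at carrier y = -20 mm, or -8 mm pulled. Outer faces of tab and stem span 40 mm, or 28 mm pulled (middle then at y = +2 mm: centre fingers there, as the stem stays put). The latch's plates on the housing reach 57 mm above the carrier's origin
- wax_can: plain aluminium can standing, 60 mm across, 70 mm high; loose, not part of the job; origin at the centre of its underside
- punch: steel chasing punch, square bar 110 x 11 x 11 mm, lying along its x; loose, not part of the job; origin at the centre of its underside
- hammer: wooden-handled hammer lying along its x, 260 mm long, 30 mm high; loose, not part of the job; origin at the centre of its underside
- plaster_block: white plaster block 60 x 60 x 55 mm; loose, not part of the job; origin at the centre of its underside
- bronze_box: small open bronze box 70 x 60 x 60 mm; loose, not part of the job; origin at the centre of its underside
- brush: brush lying along its x, 200 mm long, 20 mm high; loose, not part of the job; origin at the centre of its underside
- offcut: L-shaped bronze offcut, 70 x 60 x 20 mm; loose, not part of the job; origin at the centre of its underside
Not all that is in view belongs to the job. Leave any pink or red look-alike of the carrier alone.

How it is judged (in metres and radians):
On the way, in this order (a step that is already met when the one before it is completed fails the run):
1. the knob is at the mark, the lock still open (value of joint knob between 0.38 and 0.62 rad and value of joint lock below 0.03 m), for 0.2 s.
2. the lock is home over the knob at the mark (value of joint knob between 0.38 and 0.62 rad and value of joint lock above 0.068 m), for 0.2 s.
3. the latch is pulled clear while the carrier still sits on the ball (value of joint latch above 0.0085 m and z of carrier in the frame of ball_mount below 0.076 m), for 0.1 s.
At the end, for the whole second after the job is handed in: The knob is within 0.12 rad of the mark and the lock within 7 mm of home; the carrier is held by the fingers (over 2 N), touching the mount nowhere, at least 85 mm above its seat, within 60 mm of the ball's axis, within 15 degrees of level, and still (under 30 mm/s) (all of step 2 and z of carrier in the frame of ball_mount above 0.155 m and horizontal distance between carrier and ball_mount below 0.06 m and angle between carrier's own z axis and vertical below 0.26 rad and linear speed of carrier below 0.03 m/s and contact force between the fingers and carrier above 2 N and contact force between carrier and ball_mount below 0.1 N); the arm keeps its last pose, push and grip.
It fails at once if a bystander is moved more than 30 mm (distance of any of wax_can, punch, hammer, plaster_block, bronze_box, brush, offcut from where it was at the start of the episode above 0.03 m).
It also fails if it takes over 61 s, if anything falls off the work surface, if the arm or the gripper's body presses on something with over 40 N, if the wrist force passes 120 N, or if a joint passes its speed limit or range.

## Working session

There is one attempt and no reset: what is moved stays moved. The work goes in short steps, Python scripts to look and compute and a tool call to move; the robot and the scene stay as the last step left them, time stands still between calls to the robot, and variables do not carry over. Pictures are saved under pics/ and viewed, at most 10 in all, crops included, and the job is handed in when it is done.

Besides the shell and the picture viewer there is one more tool, called after "Call:" by a JSON object that holds its "method" and its "body", one argument or row to a line. drive_tool: Moves the arm, as the interface text tells. Its arguments: {"type":"object","properties":{"rows":{"type":"string"},"fingers":{"type":"number"},"newtons":{"type":"number"}},"required":["rows"]}

```bash
mkdir -p pics
cat > h.py <<'E'
from rig import *
import numpy as np, cv2
from scipy.spatial.transform import Rotation as Ro
def snap(n,f):
    s=snapshot(n); cv2.imwrite(f'pics/{f}.png',s['img'][:,:,::-1]); np.savez(f'pics/{f}.npz',**s); return s
def pts(s):
    K=s['intrinsics'];z=s['range_z'];v,u=np.indices(z.shape)
    c=np.stack([(u-K[0,2])/K[0,0]*z,(v-K[1,2])/K[1,1]*z,z],-1)
    return (c-s['t'])@s['R']   # R^T (c-t)
def ray(s,u,v,h):
    K=s['intrinsics'];d=np.array([(u-K[0,2])/K[0,0],(v-K[1,2])/K[1,1],1])@s['R'];o=-s['R'].T@s['t']
    return o+d*(h-o[2])/d[2]
E
python3 - <<'E'
from h import *
a=snap('scene','sc1');b=snap('side','sd1')
for s in(a,b):print((-s['R'].T@s['t']).round(),s['R'][2].round(2),s['intrinsics'][0])
cv2.imwrite('pics/sc1b.png',cv2.resize(a['img'][:,:,::-1],(784,588)))
cv2.imwrite('pics/sd1b.png',cv2.resize(b['img'][:,:,::-1],(784,588)))
print(get_state())
E
```

```text
[1635. -342. 1107.] [-0.72  0.23 -0.65] [540.81197872   0.         285.88369555]
[ 416. -714.  764.] [ 0.09  0.74 -0.67] [393.09526014   0.         279.31321512]
{'time_s': 0.1, 'joint_positions': array([ 1.00692118e+00,  1.58962620e-01,  1.59808886e+00,  2.74211077e-05,
        1.38619093e+00, -2.10075182e-01]), 'dq': array([-1.08810947e-05, -2.59912541e-03, -2.03312723e-03,  1.84272200e-03,
        1.89288473e-03,  9.99900390e-05]), 'tau': array([-2.46684622e-04, -3.86507678e+01, -3.22958958e+01,  7.03386054e-02,
        3.40438052e-02, -6.64135268e-05]), 'eef_pos': array([198.93587186, 538.94352038, 238.73922931]), 'eef_rot': array([-5.52747355e-01, -3.09192509e+00,  2.38333428e-03]), 'contact_force': array([-0.55739529, -0.0654774 ,  0.40594789]), 'ft_torque': array([ 0.00575832,  0.01161745, -0.02477748]), 'gripper_force': 0.0, 'opening': 91.97011261399057}
```

View pics/sc1b.png

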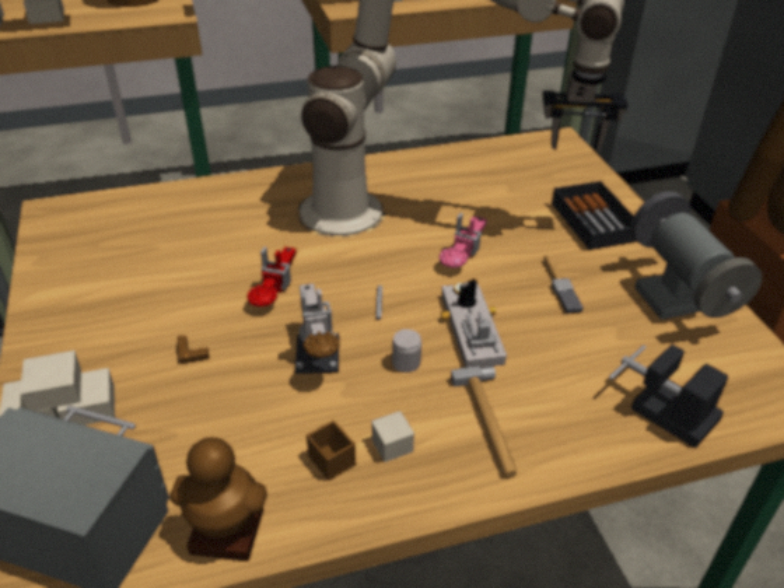

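View pics/sd1b.png

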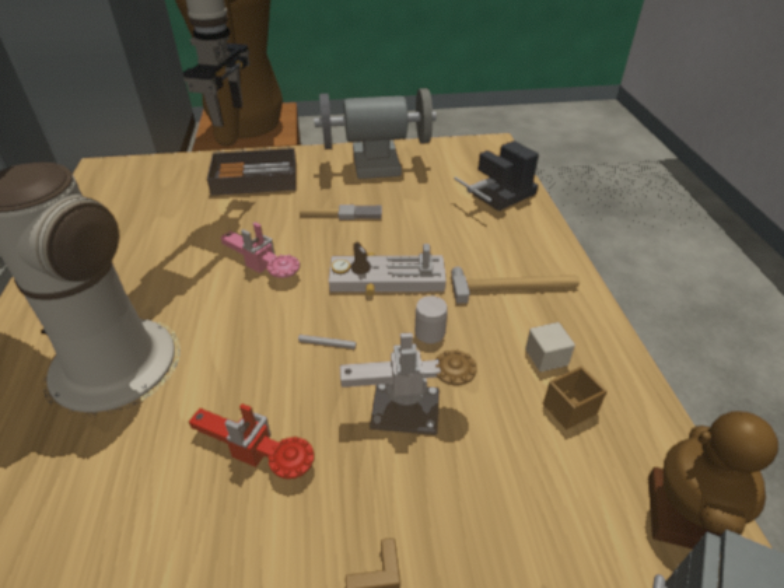

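The carrier could be confused with three things in the scene view: red (270,280), pink (465,245), or the bronze medallion and aluminium housing on the dark mount (315,325). The last one matches the description. The regulator is the grey block at (475,320), with its black knob at (467,292) and the lock post at (480,325).

Run:
```python
from h import *
L=lambda f:dict(np.load(f'pics/{f}.npz'))
a,b=L('sc1'),L('sd1')
P=pts(a);Q=pts(b)
def box(P,u0,u1,v0,v1,z0,z1):
    q=P[int(v0/1.4):int(v1/1.4),int(u0/1.4):int(u1/1.4)].reshape(-1,3);return q[(q[:,2]>z0)&(q[:,2]<z1)]
for n,P_,r in(('sc',P,(435,510,275,370)),('sd',Q,(325,450,240,298))):
    for z0,z1 in((25,34),(44,52),(60,95),(80,92)):
        q=box(P_,*r,z0,z1)
        if len(q)>3:
            print(n,z0,len(q),q.mean(0).round(),end=' ')
            if len(q)>20:print(cv2.minAreaRect(q[:,:2].astype(np.float32)))
            else: print(q.round().tolist())
for n,P_,r in(('sc',P,(280,350,275,380)),('sd',Q,(335,480,330,440))):
    for z0,z1 in((6,18),(85,105),(110,130),(130,160),(160,175)):
        q=box(P_,*r,z0,z1)
        if len(q)>3:
            print(n,z0,len(q),q.mean(0).round(),end=' ')
            if len(q)>10:print(cv2.minAreaRect(q[:,:2].astype(np.float32)))
            else: print()
c=cv2.resize(b['img'][165:215,230:325,::-1],None,fx=8,fy=8,interpolation=2);cv2.imwrite('pics/crop1.png',c)
c2=cv2.resize(b['img'][230:315,235:345,::-1],None,fx=6,fy=6,interpolation=2);cv2.imwrite('pics/crop2.png',c2)
```

```text
sc 25 830 [542. 160.  31.] ((532.593017578125, 163.226318359375), (115.13433837890625, 275.2977600097656), 76.73221588134766)
sc 44 180 [563. 161.  48.] ((519.7774658203125, 171.46746826171875), (54.528404235839844, 224.1800537109375), 81.09691619873047)
sc 60 205 [523. 167.  77.] ((529.982177734375, 163.7476806640625), (40.408363342285156, 156.11502075195312), 79.49537658691406)
sc 80 91 [524. 168.  86.] ((529.99267578125, 164.8605194091797), (38.21610641479492, 155.1393280029297), 79.49537658691406)
sd 25 1019 [519. 154.  31.] ((519.5591430664062, 166.854248046875), (120.44085693359375, 239.52059936523438), 83.70171356201172)
sd 44 204 [561. 158.  48.] ((532.0048217773438, 168.6648406982422), (55.9641227722168, 160.4698486328125), 80.43372344970703)
sd 60 170 [514. 158.  78.] ((521.1402587890625, 109.97793579101562), (140.9170684814453, 162.68862915039062), 79.80792999267578)
sd 80 84 [512. 165.  85.] ((527.5708618164062, 161.47293090820312), (37.27645492553711, 157.12289428710938), 79.80792999267578)
sc 6 632 [ 484. -170.   12.] ((412.009033203125, -153.0486297607422), (154.702728
[... 548 characters left out ...]
072540283203), 87.01018524169922)
sd 6 1206 [ 506. -166.   13.] ((532.5623779296875, -112.50630950927734), (254.01608276367188, 228.41146850585938), 2.983691692352295)
sd 85 340 [ 497. -188.   98.] ((513.6099853515625, -190.82908630371094), (202.5183868408203, 63.83695983886719), 12.008696556091309)
sd 110 857 [ 504. -173.  115.] ((511.67193603515625, -168.45811462402344), (61.0855827331543, 207.7648468017578), 86.15780639648438)
sd 130 176 [ 509. -183.  145.] ((509.21124267578125, -168.60765075683594), (55.2191162109375, 32.3339958190918), 87.96833038330078)
sd 160 120 [ 508. -178.  168.] ((509.73773193359375, -175.39315795898438), (40.63768005371094, 20.573301315307617), 85.74536895751953)
```

View pics/crop2.png

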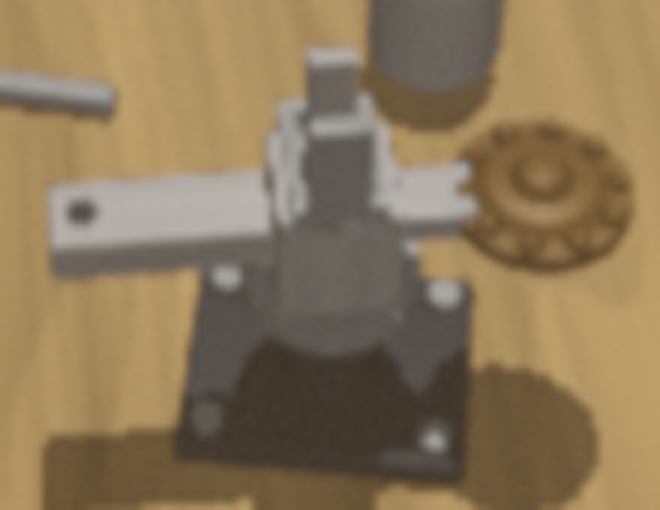

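The crop shows the real carrier. The latch tab is at (340,120) and the stem behind it at (332,60), with the medallion to the right. Next I'll get the knob, post and carrier geometry from the points.

Run:
```python
from h import *
L=lambda f:dict(np.load(f'pics/{f}.npz'))
for n,reg in(('sc1',((435,275),(510,370))),('sd1',((325,238),(450,298)))):
    s=L(n);P=pts(s);(u0,v0),(u1,v1)=[(int(a/1.4),int(b/1.4)) for a,b in reg]
    q=P[v0:v1,u0:u1].reshape(-1,3)
    col=s['img'][v0:v1,u0:u1].reshape(-1,3).sum(1)
    def rep(t,m):
        w=q[m]; print(n,t,len(w),w.mean(0).round(1),[np.round(k,1) for k in cv2.minAreaRect(w[:,:2].astype(np.float32))])
    near=(abs(q[:,0]-530)<140)&(abs(q[:,1]-165)<70)
    rep('knobtop',near&(q[:,2]>81)&(q[:,2]<90)&(q[:,0]<520))
    rep('posttop',near&(q[:,2]>81)&(q[:,2]<90)&(q[:,0]>540))
    rep('regtop',near&(abs(q[:,2]-30.5)<2.5))
    rep('fork',near&(abs(q[:,2]-47.5)<2)&(q[:,0]>515))
    rep('tops',near&(q[:,2]>27))
for n,reg in(('sc1',((280,275),(350,380))),('sd1',((335,330),(480,440)))):
    s=L(n);P=pts(s);(u0,v0),(u1,v1)=[(int(a/1.4),int(b/1.4)) for a,b in reg]
    q=P[v0:v1,u0:u1].reshape(-1,3);t=(q[:,2]>166)&(q[:,2]<174)
    for nm,m in(('stem',t&(q[:,1]>-172)),('tab',t&(q[:,1]<-177))):
        w=q[m];print(n,nm,len(w),w.mean(0).round(1),[np.round(k,1) for k in cv2.minAreaRect(w[:,:2].astype(np.float32))])
    w=q[(q[:,2]>100)&(q[:,2]<120)&(abs(q[:,1]+168)<60)];near=w[w[:,0]<480];print(n,'tongue',near.mean(0).round(1),np.median(near[:,1]),[np.round(k,1) for k in cv2.minAreaRect(near[:,:2].astype(np.float32))])
```

```text
sc1 knobtop 39 [466.2 175.7  86.1] [array([465.5, 176.2]), array([19.3, 42.5]), np.float64(18.8)]
sc1 posttop 34 [598.  160.1  85.3] [array([597.3, 159.9]), array([22.9, 17.3]), np.float64(70.8)]
sc1 regtop 602 [536.5 162.2  30.9] [array([533.2, 172. ]), array([111.1, 271.9]), np.float64(85.3)]
sc1 fork 80 [583.2 159.7  47.7] [array([566.4, 163.6]), array([52.6, 95.9]), np.float64(83.7)]
sc1 tops 1586 [536.1 162.9  41.2] [array([531.8, 165.2]), array([111.6, 272.8]), np.float64(76.7)]
sd1 knobtop 51 [465.  170.8  85.6] [array([465.8, 172. ]), array([13.3, 40.7]), np.float64(21.1)]
sd1 posttop 30 [598.4 155.   85.2] [array([598.5, 155.3]), array([13.8, 24.3]), np.float64(1.2)]
sd1 regtop 842 [520.1 156.4  31. ] [array([519.6, 167. ]), array([ 90.5, 239.5]), np.float64(83.7)]
sd1 fork 140 [570.9 158.1  47.6] [array([566.5, 163.3]), array([55.1, 90.6]), np.float64(80.4)]
sd1 tops 1694 [519.  157.5  39.6] [array([519.6, 163. ]), array([ 94.9, 240.8]), np.float64(85.4)]
sc1 stem 18 [ 509.8 -156.5  171.1] [array([ 508.6, -155.5]), array([ 8. , 20.1]), np.float64(77.9)]
sc1 tab 20 [ 507.6 -188.5  170.7] [array([ 508.7, -188. ]), array([ 8. , 28.3]), np.float64(86.7)]
sc1 tongue [ 436.2 -164.2  112.3] -164.29190378260213 [array([ 437.1, -164. ]), array([67.6, 28.4]), np.float64(1.9)]
sd1 stem 34 [ 508.8 -159.9  170. ] [array([ 509.2, -159.1]), array([ 7.6, 16.8]), np.float64(83.4)]
sd1 tab 48 [ 508.7 -191.5  170.2] [array([ 508.6, -190.9]), array([ 8. , 20.6]), np.float64(86.1)]
sd1 tongue [ 443.3 -172.   109.8] -173.32170124806223 [array([ 443.8, -168.4]), array([33.6, 72.7]), np.float64(86.3)]
```

View pics/crop1.png

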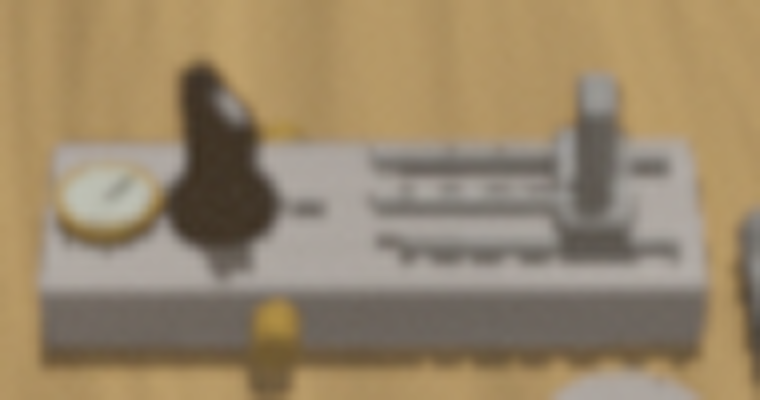

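Crop 1: the knob bar is at (215,110) with its pointer rib leaning toward the camera and +x. The mark is at (310,208) and the open lock's post at (597,130). I estimate:

| Item | Position / yaw |
|---|---|
| Knob axis | (465.5,174) |
| Bar | -70° |
| Regulator yaw | -7° |
| Post | (598,157.5) |
| Carrier | (509,-169), yaw about -3.5° |

```bash
cat >> h.py <<'E'
def plan(x,y,z,yaw):
    """tool-frame shift (norm, rotation first then shift split shown separately) to point-down pose with tool y at yaw deg (mod 180)"""
    s=get_state();R=Ro.from_rotvec(s['eef_rot']).as_matrix();d=R.T@(np.array([x,y,z])-s['eef_pos'])
    ty=np.degrees(np.arctan2(R[1,1],R[0,1]));dz=(yaw-ty+90)%180-90
    print('t',s['time_s'],'pos',s['eef_pos'].round(1),'toolz',R[:,2].round(3),'toolyaw',ty.round(1),'j6',s['joint_positions'][5].round(2),'F',s['contact_force'].round(1),'open',round(s['opening'],1),'grip',round(s['gripper_force'],1))
    print('shift mm',d.round(1),'norm',(d/150).round(3),'turn about tool z deg',round(-dz,1),'norm',round(-dz/360,4),'tool x',R[:,0].round(3))
E
python3 -c "
from h import *
plan(465.5,174,160,20)"
```

```text
t 0.1 pos [198.9 538.9 238.7] toolz [-0.001 -0.001 -1.   ] toolyaw 69.7 j6 -0.21 F [-0.6 -0.1  0.4] open 92.0 grip 0.0
shift mm [-376.5 -249.9   79. ] norm [-2.51  -1.666  0.527] turn about tool z deg 49.7 norm 0.1381 tool x [-0.938  0.346  0.   ]
```

Call:
{"method": "drive_tool", "body": {
  "rows": "-0.21 -0.14 0.03 0 0 0;-0.21 -0.14 0.03 0 0 0;-0.21 -0.14 0.03 0 0 0;-0.21 -0.14 0.03 0 0 0;-0.21 -0.14 0.03 0 0 0;-0.21 -0.14 0.03 0 0 0;-0.21 -0.14 0.03 0 0 0;-0.21 -0.14 0.03 0 0 0;-0.21 -0.14 0.03 0 0 0;-0.21 -0.14 0.03 0 0 0;-0.21 -0.14 0.03 0 0 0;-0.2 -0.13 0.03 0 0 0",
  "fingers": 0.1,
  "newtons": 40
}}

```text
time_s: 1.1
eef_pos: [466.2, 172.0, 185.1]
eef_rot: [-0.553, -3.092, 0.0]
contact_force: [-0.4, 0.9, -0.7]
opening: 41.4
gripper_force: 0.0
```

Call:
{"method": "drive_tool", "body": {
  "rows": "0 0 0 0 0 0.0197;0 0 0 0 0 0.0197;0 0 0 0 0 0.0197;0 0 0 0 0 0.0197;0 0 0 0 0 0.0197;0 0 0 0 0 0.0197;0 0 0 0 0 0.0197;0 0 0 0 0 0;0 0 0 0 0 0"
}}

```text
time_s: 1.85
eef_pos: [465.3, 173.9, 185.3]
eef_rot: [-1.795, -2.577, 0.001]
contact_force: [-0.0, -0.2, -0.4]
opening: 41.1
gripper_force: 0.0
```

```bash
python3 -c "
from h import *
plan(465.5,174,120,20)
s=snap('wrist','w1');cv2.imwrite('pics/w1b.png',cv2.resize(s['img'][:,:,::-1],(784,588)));print(s['intrinsics'],s['t'],s['R'])"
```

```text
t 1.85 pos [465.3 173.9 185.3] toolz [-0.001 -0.    -1.   ] toolyaw 20.3 j6 -0.24 F [-0.  -0.2 -0.4] open 41.1 grip 0.0
shift mm [ 0.   0.2 65.3] norm [0.    0.001 0.435] turn about tool z deg 0.3 norm 0.0008 tool x [-0.347  0.938  0.   ]
[[325.1922621    0.         280.07779461]
 [  0.         325.1922621  208.76169904]
 [  0.           0.           1.        ]] [-496.52704002  -12.35369199  337.28439489] [[ 0.93834146  0.3457068  -0.00145127]
 [ 0.33627798 -0.91175912  0.23582286]
 [ 0.08020236 -0.2217704  -0.97179497]]
```

View pics/w1b.png

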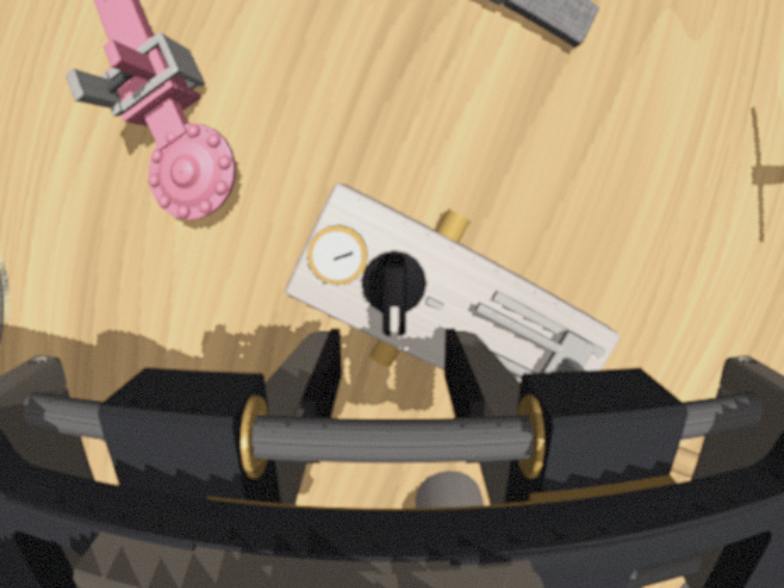

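The wrist view shows the knob bar upright at (395,300), centred between the fingertips (335 and 455) and parallel to the pads, pointer toward the camera bottom. The gauge is at (337,255) and the mark at (434,301). The aim is good, so I'm descending.

Call:
{"method": "drive_tool", "body": {
  "rows": "0 0 0.15 0 0 0;0 0 0.15 0 0 0;0 0 0.15 0 0 0;0 0 0.15 0 0 0;0 0 0.1 0 0 0;0 0 0.05 0 0 0;0 0 0 0 0 0;0 0 0 0 0 0"
}}

```text
time_s: 2.57
eef_pos: [465.8, 174.0, 73.4]
eef_rot: [1.799, 2.576, 0.0]
contact_force: [-0.7, -0.4, -0.2]
opening: 41.3
gripper_force: 0.0
```

Call:
{"method": "drive_tool", "body": {
  "rows": "0 0 0 0 0 0;0 0 0 0 0 0;0 0 0 0 0 0;0 0 0 0 0 0;0 0 0 0 0 0;0 0 0 0 0 0",
  "fingers": 1,
  "newtons": 30
}}

```text
time_s: 3.07
eef_pos: [466.2, 174.0, 73.7]
eef_rot: [1.8, 2.574, 0.001]
contact_force: [-0.9, 0.2, 3.2]
opening: 13.9
gripper_force: 30.0
```

Call:
{"method": "drive_tool", "body": {
  "rows": "0 0 0 0 0 -0.0145;0 0 0 0 0 -0.0145;0 0 0 0 0 -0.0145;0 0 0 0 0 -0.0145;0 0 0 0 0 -0.0145;0 0 0 0 0 -0.0145;0 0 0 0 0 -0.0145;0 0 0 0 0 -0.0145;0 0 0 0 0 -0.0145;0 0 0 0 0 -0.0145;0 0 0 0 0 -0.0145;0 0 0 0 0 -0.0145"
}}

```text
time_s: 4.07
eef_pos: [466.7, 174.7, 73.8]
eef_rot: [0.193, 3.133, 0.003]
contact_force: [2.5, 4.1, 1.1]
opening: 13.7
gripper_force: 30.0
```

Call:
{"method": "drive_tool", "body": {
  "rows": "0 0 0 0 0 0;0 0 0 0 0 0;0 0 0 0 0 0;0 0 0 0 0 0"
}}

```text
time_s: 4.4
eef_pos: [466.6, 174.7, 73.7]
eef_rot: [0.204, 3.132, 0.003]
contact_force: [3.3, 4.4, 0.6]
opening: 13.7
gripper_force: 30.0
```

```bash
python3 -c "
from h import *
plan(465.5,174,73,83)"
```

```text
t 4.4 pos [466.6 174.7  73.7] toolz [ 0.003  0.002 -1.   ] toolyaw 82.5 j6 -1.33 F [3.3 4.4 0.6] open 13.7 grip 30.0
shift mm [ 1.  -0.9  0.7] norm [ 0.007 -0.006  0.005] turn about tool z deg -0.5 norm -0.0013 tool x [-0.992  0.13  -0.002]
```

Call:
{"method": "drive_tool", "body": {
  "rows": "0 0 0 0 0 0;0 0 0 0 0 0;0 0 0 0 0 0;0 0 -0.1 0 0 0;0 0 -0.2 0 0 0;0 0 -0.2 0 0 0;0 0 -0.2 0 0 0;0 0 0 0 0 0;0 0 0 0 0 0",
  "fingers": 0.1
}}

```text
time_s: 5.15
eef_pos: [466.7, 173.9, 179.7]
eef_rot: [0.2, 3.132, 0.0]
contact_force: [0.0, -0.8, -0.2]
opening: 41.6
gripper_force: 0.0
```

Run:
```python
from h import *
plan(598,157.5,130,83)
s=snap('wrist','w2');cv2.imwrite('pics/w2b.png',cv2.resize(s['img'][120:300,130:430,::-1],None,fx=2.6,fy=2.6,interpolation=2))
```

```text
t 5.15 pos [466.7 173.9 179.7] toolz [ 0.004  0.    -1.   ] toolyaw 82.7 j6 -1.33 F [ 0.  -0.8 -0.2] open 41.6 grip 0.0
shift mm [-132.2    0.5   50.2] norm [-0.881  0.003  0.335] turn about tool z deg -0.3 norm -0.0009 tool x [-0.992  0.127 -0.003]
```

View pics/w2b.png

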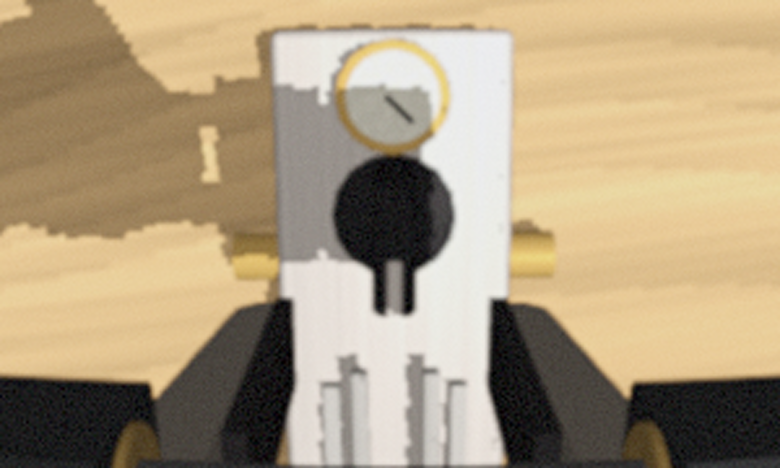

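The knob bar at (394,285) is now parallel to the regulator edges and points to the mark; the regulator sits upright in view from x=272 to 512. Next is the lock post.

Call:
{"method": "drive_tool", "body": {
  "rows": "-0.22 0 0 0 0 0;-0.22 0 0 0 0 0;-0.22 0 0 0 0 0;-0.22 0 0 0 0 0;0 0 0.15 0 0 0;0 0 0.15 0 0 0;0 0 0.15 0 0 0;0 0 0.15 0 0 0;0 0 0.1 0 0 0;0 0 0 0 0 0;0 0 0 0 0 0"
}}

```text
time_s: 6.12
eef_pos: [595.3, 157.0, 72.3]
eef_rot: [-0.199, -3.132, 0.001]
contact_force: [-3.6, -1.5, 10.2]
opening: 41.7
gripper_force: 5.0
```

Call:
{"method": "drive_tool", "body": {
  "rows": "0 0 0 0 0 0;0 0 0 0 0 0;0 0 0 0 0 0;0 0 0 0 0 0;0 0 0 0 0 0",
  "fingers": 1,
  "newtons": 40
}}

```text
time_s: 6.53
eef_pos: [596.3, 159.2, 72.4]
eef_rot: [-0.2, -3.135, -0.005]
contact_force: [1.4, 8.0, 5.6]
opening: 23.8
gripper_force: 41.4
```

```bash
python3 -c "
from h import *
plan(523.6,166.7,75,83)"
```

```text
t 6.5333 pos [596.3 159.2  72.4] toolz [-0.     0.003 -1.   ] toolyaw 82.7 j6 -1.38 F [1.4 8.  5.6] open 23.8 grip 41.4
shift mm [73.1 -1.8 -2.6] norm [ 0.487 -0.012 -0.017] turn about tool z deg -0.3 norm -0.0008 tool x [-0.992  0.127  0.   ]
```

Call:
{"method": "drive_tool", "body": {
  "rows": "0 0.012 -0.02 0 0 0;0 0 0 0 0 0;0.05 0 0 0 0 0;0.05 0 0 0 0 0;0.05 0 0 0 0 0;0.05 0 0 0 0 0;0.05 0 0 0 0 0;0.05 0 0 0 0 0;0.05 0 0 0 0 0;0.05 0 0 0 0 0;0.05 0 0 0 0 0;0.04 0 0 0 0 0"
}}

```text
time_s: 7.53
eef_pos: [521.5, 168.3, 72.7]
eef_rot: [-0.199, -3.132, 0.0]
contact_force: [26.2, 1.4, -45.8]
opening: 23.7
gripper_force: 40.0
```

Call:
{"method": "drive_tool", "body": {
  "rows": "0.01 0 0 0 0 0;0.01 0 0 0 0 0;0 0 0 0 0 0;0 0 0 0 0 0;0 0 0 0 0 0"
}}

```text
time_s: 7.95
eef_pos: [521.5, 168.2, 72.6]
eef_rot: [0.201, 3.132, 0.001]
contact_force: [19.5, 2.9, -37.5]
opening: 24.1
gripper_force: 39.9
```

```bash
python3 -c "
from h import *
plan(523.6,166.7,75,83)"
```

```text
t 7.95 pos [521.5 168.2  72.6] toolz [ 0.003  0.    -1.   ] toolyaw 82.7 j6 -1.35 F [ 19.5   2.9 -37.5] open 24.1 grip 39.9
shift mm [-2.3 -1.3 -2.4] norm [-0.015 -0.008 -0.016] turn about tool z deg -0.3 norm -0.0009 tool x [-0.992  0.128 -0.003]
```

Call:
{"method": "drive_tool", "body": {
  "rows": "-0.01 0 0.01 0 0 0;0 0 0 0 0 0;0 0 0 0 0 0;0 0 0 0 0 0;0 0 -0.1 0 0 0;0 0 -0.2 0 0 0;0 0 -0.25 0 0 0;0 0 -0.25 0 0 0;0 0 -0.25 0 0 0;0 0 0 0 0 0;0 0 0 0 0 0",
  "fingers": -0.5
}}

```text
time_s: 8.87
eef_pos: [524.2, 168.6, 236.0]
eef_rot: [0.199, 3.128, 0.001]
contact_force: [-0.0, 0.0, -0.6]
opening: 68.7
gripper_force: 0.0
```

Run:
```python
from h import *
plan(509,-167.5,230,86.5)
s=snap('side','sd2');P=pts(s)
q=P[165:215,225:330].reshape(-1,3);t=(q[:,2]>81)&(q[:,2]<90)&(abs(q[:,1]-165)<40)
for m in(t&(q[:,0]<495),t&(q[:,0]>505)):
    w=q[m];print(len(w),[np.round(k,1) for k in cv2.minAreaRect(w[:,:2].astype(np.float32))])
```

```text
t 8.8667 pos [524.2 168.6 236. ] toolz [ 0.007  0.    -1.   ] toolyaw 82.7 j6 -1.35 F [-0.   0.  -0.6] open 68.7 grip 0.0
shift mm [ -27.4 -335.3    5.8] norm [-0.183 -2.236  0.039] turn about tool z deg -3.8 norm -0.0105 tool x [-0.992  0.127 -0.007]
60 [array([465.4, 172.4]), array([14.7, 39.9]), np.float64(78.6)]
31 [array([524.7, 165.4]), array([22.9, 11.4]), np.float64(82.6)]
```

The lock is home: post-to-knob distance is 59.7 mm against 60 expected. On to the carrier.

Call:
{"method": "drive_tool", "body": {
  "rows": "-0.018 -0.2 0 0 0 0;-0.018 -0.2 0 0 0 0;-0.018 -0.2 0 0 0 0;-0.018 -0.2 0 0 0 0;-0.018 -0.2 0 0 0 0;-0.018 -0.2 0 0 0 0;-0.018 -0.2 0 0 0 0;-0.018 -0.2 0 0 0 0;-0.018 -0.2 0 0 0 0;-0.018 -0.2 0 0 0 0;0 -0.2 0 0 0 0;0 -0.035 0 0 0 -0.01"
}}

```text
time_s: 9.92
eef_pos: [505.0, -170.9, 230.0]
eef_rot: [-0.106, -3.136, -0.0]
contact_force: [-0.2, -0.6, -0.0]
opening: 69.2
gripper_force: 0.0
```

Call:
{"method": "drive_tool", "body": {
  "rows": "0 0 0 0 0 0;0 0 0 0 0 0;0 0 0 0 0 0"
}}

```text
time_s: 10.17
eef_pos: [506.3, -166.4, 231.0]
eef_rot: [-0.102, -3.138, -0.002]
contact_force: [0.6, -0.4, 0.1]
opening: 68.9
gripper_force: 0.0
```

Run:
```python
from h import *
plan(509,-167.5,158,86.5)
s=snap('wrist','w3');cv2.imwrite('pics/w3b.png',cv2.resize(s['img'][:,:,::-1],(784,588)))
```

```text
t 10.1667 pos [ 506.3 -166.4  231. ] toolz [-0.002  0.001 -1.   ] toolyaw 86.3 j6 -2.05 F [ 0.6 -0.4  0.1] open 68.9 grip 0.0
shift mm [-2.9 -1.  73. ] norm [-0.02  -0.007  0.487] turn about tool z deg -0.2 norm -0.0006 tool x [-0.998  0.065  0.002]
```

View pics/w3b.png

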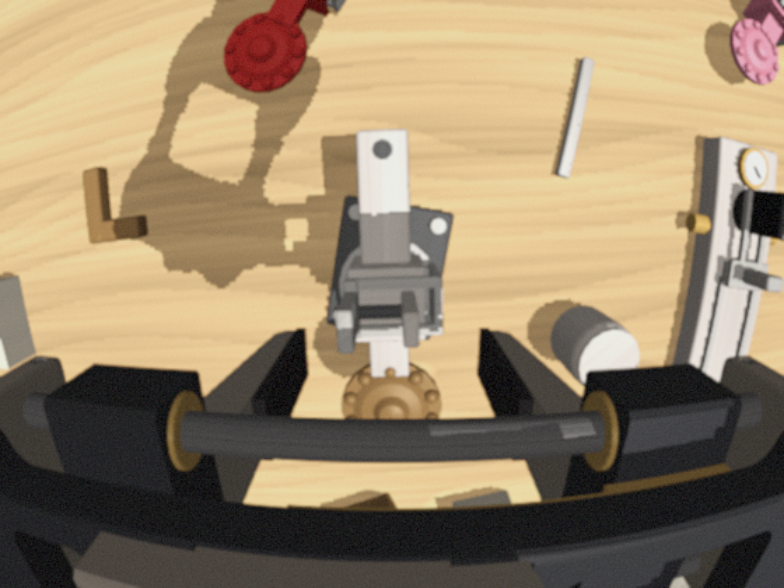

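The wrist view shows the tab at (345,330) and the stem at (410,318) between the fingertips (305 and 480), with the carrier upright in the picture and so aligned in yaw. The lateral offset matches the plan to about 1 mm. I'm descending.

Call:
{"method": "drive_tool", "body": {
  "rows": "-0.02 -0.007 0.05 0 0 0;0 0 0.1 0 0 0;0 0 0.1 0 0 0;0 0 0.1 0 0 0;0 0 0.1 0 0 0;0 0 0.03 0 0 0;0 0 0 0 0 0;0 0 0 0 0 0;0 0 0 0 0 0"
}}

```text
time_s: 10.97
eef_pos: [510.3, -168.8, 161.2]
eef_rot: [0.1, 3.138, -0.001]
contact_force: [-0.2, 0.3, -0.4]
opening: 68.8
gripper_force: 0.0
```

```bash
python3 -c "
from h import *
plan(509,-167.5,158,86.5)"
```

```text
t 10.9667 pos [ 510.3 -168.8  161.2] toolz [ 0.002 -0.001 -1.   ] toolyaw 86.3 j6 -2.05 F [-0.2  0.3 -0.4] open 68.8 grip 0.0
shift mm [1.4 1.3 3.2] norm [0.01  0.008 0.021] turn about tool z deg -0.2 norm -0.0004 tool x [-0.998  0.064 -0.002]
```

Call:
{"method": "drive_tool", "body": {
  "rows": "0.01 0.008 0.013 0 0 0;0 0 0 0 0 0;0 0 0 0 0 0;0 0 0 0 0 0;0 0 0 0 0 0;0 0 0 0 0 0;0 0 0 0 0 0;0 0 0 0 0 0;0 0 0 0 0 0;0 0 0 0 0 0",
  "fingers": 1,
  "newtons": 40
}}

```text
time_s: 11.8
eef_pos: [508.3, -166.9, 158.1]
eef_rot: [0.101, 3.14, 0.001]
contact_force: [0.6, 0.9, 0.9]
opening: 27.2
gripper_force: 40.0
```

Call:
{"method": "drive_tool", "body": {
  "rows": "0 0 0 0 0 0;0 0 -0.03 0 0 0;0 0 -0.05 0 0 0;0 0 -0.05 0 0 0;0 0 -0.05 0 0 0;0 0 -0.05 0 0 0;0 0 -0.05 0 0 0"
}}

```text
time_s: 12.38
eef_pos: [508.1, -167.4, 201.0]
eef_rot: [-0.101, -3.14, 0.0]
contact_force: [-0.2, 0.3, -7.1]
opening: 26.9
gripper_force: 40.0
```

Force reads -7 N, which is the carrier's weight, so it lifts free.

Call:
{"method": "drive_tool", "body": {
  "rows": "0 0 -0.06 0 0 0;0 0 -0.08 0 0 0;0 0 -0.08 0 0 0;0 0 -0.08 0 0 0;0 0 -0.08 0 0 0;0 0 -0.06 0 0 0;0 0 -0.04 0 0 0;0 0 0 0 0 0;0 0 0 0 0 0;0 0 0 0 0 0;0 0 0 0 0 0;0 0 0 0 0 0"
}}

```text
time_s: 13.38
eef_pos: [507.9, -167.2, 271.3]
eef_rot: [-0.101, -3.139, -0.001]
contact_force: [1.4, -0.3, -7.4]
opening: 27.0
gripper_force: 40.0
```

Run:
```python
from h import *
plan(509,-167.5,280,86.5)
s=snap('side','sd3');cv2.imwrite('pics/sd3b.png',cv2.resize(s['img'][:,:,::-1],(784,588)))
```

```text
t 13.3833 pos [ 507.9 -167.2  271.3] toolz [-0.001  0.001 -1.   ] toolyaw 86.3 j6 -2.05 F [ 1.4 -0.3 -7.4] open 27.0 grip 40.0
shift mm [-1.1 -0.2 -8.7] norm [-0.008 -0.002 -0.058] turn about tool z deg -0.2 norm -0.0005 tool x [-0.998  0.064  0.001]
```

View pics/sd3b.png

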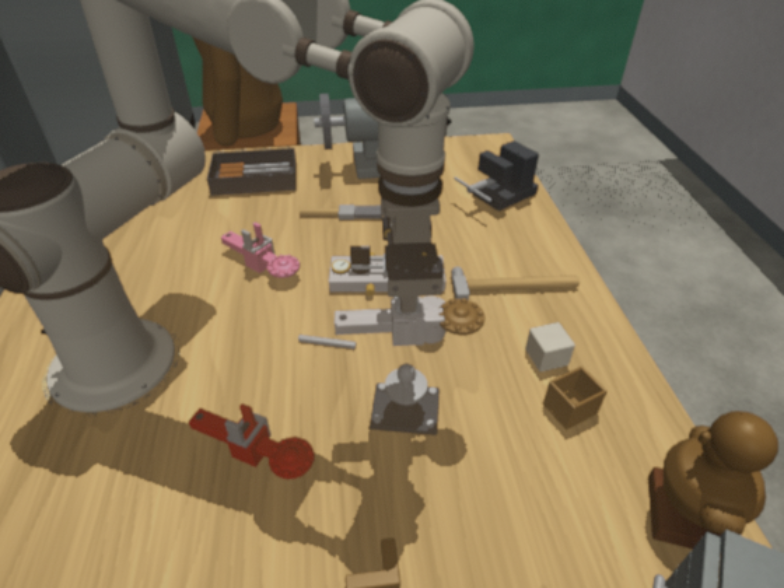

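The carrier (410,315) hangs level in the gripper, 113 mm above its seat, with the bare ball (405,380) below it. The bystanders haven't moved.

```bash
python3 -c "
from rig import *
print(close_job())"
```

```text
the job is handed in; nothing more can be done
None
```

The job is done and handed in (no verdict was returned): the knob is on its mark, the lock is home, and the carrier is held level and still, about 11 cm above its seat and over the mount.

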